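Clamp the casting pot's lid crosswise

TASK

Clamp the lid of the small pressure pot down with its four hand knobs, in two rounds and crosswise each time: first turn one knob and then its opposite until they are just snug (about 0.1 N m more than they take to run free), then the other two likewise; then go round again in the same crosswise manner and bring every knob to hand-tight, about 0.35 N m more than running free. No knob may be tightened hard while another is still loose, none may be overtightened, and the things lying about on the bench stay where they are.

Things in the scene. Friction and masses are not known exactly. Their poses are not given: they have to be found in the camera images.
- pot: small pressure pot for resin casting, fixed to the bench: grey cast body 156 mm across, flange 174 mm. Origin: centre of its underside on the bench, z up. Its four hand knobs stand upright on a 100 mm radius about its axis, at 45, 135, 225 and 315 degrees from its x axis, counter-clockwise seen from above (knob_1 to knob_4), so 1 is opposite 3 and 2 opposite 4
- lid: the pot's aluminium lid, 172 mm across, already in place on its rubber gasket, with a slotted ear under each knob. Origin: as the pot's. Rim and ears top out 163 mm above the bench, its middle 170 mm; a gauge 40 mm across, a ball valve and a relief valve stand on it within 42 mm of the axis, all below 204 mm above the bench
- knob_1: first hand knob, black plastic, round, fluted: grip 44 mm across and 22 mm tall on a hub 27 mm across and 12 mm tall. Origin: on its upright turning axis at the hub's underside, 165 mm above the bench; the grip runs from 12 to 34 mm above the origin. Can be gripped at any yaw; clockwise from above tightens; the thread is so fine that it hardly sinks; the steel bolt end stands 11 mm above it; does not lift off
- knob_2: second hand knob, same as knob_1. How each knob turns: its thread has a locking insert that drags with about 0.4 N m in either direction and holds the knob where it is left. It runs free for an unknown 0.25 to 1.1 rad that differs from knob to knob and cannot be seen; then it bites and the turning torque rises above the drag, by about 0.55 N m per radian
- knob_3: third hand knob, same as knob_1, opposite it. Clamping torque is the rise over that knob's own free-running torque: about 0.1 N m is snug (at most 0.2), about 0.35 N m is hand-tight (0.23 at least), 0.5 N m is too much. A knob held still may read anything within the drag either way, so compare readings taken alike: after equal small turns, or while turning
- knob_4: fourth hand knob, same as knob_1, opposite knob_2. Takes a firm grip (50 N) to turn; opening the fingers lets it stay as tight as it was turned
- spare_knob: a spare hand knob of the same kind, loose on the bench near the pot, 44 mm across, 37 mm tall; not part of the job. Origin: centre of its underside
- mould_half: half of a pinkish plaster mould with a hollow, 90 x 70 x 34 mm, on the bench. Origin: centre of its underside
- figure: small cream-coloured toy figure, 78 mm tall. Origin: centre of its underside
- knife: modelling knife with a brass handle, 150 mm long, lying on the bench along its x axis. Origin: near its middle, on the bench
- mixing_cup: empty white plastic mixing cup, 76 mm across, 85 mm tall. Origin: centre of its underside
- resin_a: white resin bottle, 68 mm across, 170 mm tall. Origin: centre of its underside
- resin_b: amber resin bottle, 68 mm across, 170 mm tall. Origin: centre of its underside

How it is judged:
On the way, in this order (a step that is already met when the one before it is completed fails the run):
1. first round: two opposite knobs are snug on the lid while the other two are still loose (((contact force between each of knob_1, knob_3 and lid above 2.5 N and contact force between each of knob_2, knob_4 and lid below 2 N) or (contact force between each of knob_2, knob_4 and lid above 2.5 N and contact force between each of knob_1, knob_3 and lid below 2 N))), for 0.2 s.
2. all four knobs are snug and none is tight yet (contact force between knob_1 and lid between 2.5 and 18 N and contact force between knob_2 and lid between 2.5 and 18 N and contact force between knob_3 and lid between 2.5 and 18 N and contact force between knob_4 and lid between 2.5 and 18 N), for 0.2 s.
3. second round: two opposite knobs are tight while the other two are still only snug (((contact force between each of knob_1, knob_3 and lid above 18 N and contact force between each of knob_2, knob_4 and lid below 18 N) or (contact force between each of knob_2, knob_4 and lid above 18 N and contact force between each of knob_1, knob_3 and lid below 18 N))), for 0.2 s.
At the end, for the whole second after the job is handed in: every knob presses its ear of the lid with 18 to 40 N (hand-tight: a rise of about 0.23 to 0.5 N m over its free-running torque), the fingers having let go; snug on the way means 2.5 to 18 N (a rise of about 0.03 to 0.22 N m) (contact force between knob_1 and lid between 18 and 40 N and contact force between knob_2 and lid between 18 and 40 N and contact force between knob_3 and lid between 18 and 40 N and contact force between knob_4 and lid between 18 and 40 N); the robot touches nothing.
It fails at once if a knob is overtightened (more than 40 N on its ear, a rise of about 0.5 N m) (contact force between any of knob_1, knob_2, knob_3, knob_4 and lid above 40 N).
It fails at once if a knob is tightened hard (more than 18 N) while another is still loose (under 1.5 N) ((contact force between knob_1 and lid above 18 N and contact force between any of knob_2, knob_3, knob_4 and lid below 1.5 N) or (contact force between knob_2 and lid above 18 N and contact force between any of knob_1, knob_3, knob_4 and lid below 1.5 N) or (contact force between knob_3 and lid above 18 N and contact force between any of knob_1, knob_2, knob_4 and lid below 1.5 N) or (contact force between knob_4 and lid above 18 N and contact force between any of knob_1, knob_2, knob_3 and lid below 1.5 N)).
It fails at once if a thing lying about on the bench is shifted by more than 25 mm (distance of any of spare_knob, mould_half, figure, knife, mixing_cup, resin_a, resin_b from where it was at the start of the episode above 0.025 m).
It also fails if it takes over 72 s, if anything falls off the work surface, if the arm or the gripper's body presses on something with over 40 N, if the wrist force passes 120 N, or if a joint passes its speed limit or range.

ROBOT

A 6-joint arm with a two-finger parallel gripper is mounted at the origin on the work surface. World frame = base frame: x ahead of the robot, y to its left, z up, the work surface at z = 0. Lengths are in m, angles in rad, forces in N, time in s.
With the tool pointing down it reaches from about 0.2 to 0.875 m from the base axis. Payload 3.4 kg.
Tool frame: the origin (TCP) lies between the finger pads; the fingertips stand 25 mm ahead of it and the grasp point (between the pads) lies 6 mm ahead of it (r.nose_length is the z of the fingertips in the tool frame, in m); z points along the fingers, y is the line along which they close (so a half turn about z gives the same grasp; the last joint's range is limited). The gripper opens to 94 mm and grips with 3 to 60 N. Pads are 16 mm wide; open, the fingers measure 119 mm over their backs; the gripper's body (75 mm by 177 mm) begins 78 mm behind the grasp point.
Start: joints at [-1.295, 0.276, 1.505, -0, 1.361, -0.121], TCP at [0.222, -0.53, 0.23] pointing down, gripper open.
Joint ranges: [-2.89, 2.89], [-0.75, 2.08], [0.22, 2.7], [-1.18, 4.32], [0.11, 2.71], [-2.7, 2.7]. Speed limits (rad/s): [2.57, 2.57, 3.14, 3.14, 3.14, 3.14].

INTERFACE

Orientations are given as a unit quaternion [w, x, y, z].
In Python, from plant import r, gripper_to, inverse_kinematics, vision, models, telemetry gives the robot as it stands. Calls block until the motion is done:
- r.move_to(position, orientation): joint-space move of the TCP to a pose.
- r.move_l(position, rot=None, vel=0.15, guard=None): straight line of the TCP; rot=None keeps the orientation; vel is the mean speed in m/s. With guard (N) it stops when the force on the tool has changed by that much, and returns True; else False.
- r.movej(angles): joint-space move.
- gripper_to(opening, f_grip=None): finger opening in m; f_grip is the grip in N (None keeps the last); returns when the fingers have stopped.
- r.hold(seconds).
- inverse_kinematics(position, orientation): joint angles nearest the present ones, or None.
- vision.snapshot(name): name is "side" or "top" or "wrist"; returns the picture (480x640x3 uint8, red, green, blue); there is no depth.
- vision.get_calibration(name): a dict with "fx", "fy", "cx", "cy" (pixels), "position" and "orientation" of the camera in the world. Camera axes: x right, y down, z forward; pixel columns grow to the right and rows downward; lengths in m; the calibration is good to about 2 mm. A picture is of the moment at which its call begins: read the wrist's pose just before it. get_calibration takes no time and is no camera call; for the wrist camera it gives the pose at the moment of the call.
A pose or a line that the arm cannot do raises r.PlanningError and nothing moves.
- r.sign_off(): hands the job in; it is judged then, once.
Trained networks look in the newest picture that a camera, given by its name, has taken for a name from the list of things; names that differ only in an ending like _2 or _b are one class to them, and where a whole thing is asked for, a point or a joint stands for the part that bears it (a point fixed in the world has none). Each returns a list of dicts, best first, with "score" (0 to 1); they miss things now and then, are a little off and sometimes report something else, mostly with a low value. They report only what shows in the picture. A call takes as long as a camera call.
- models.boxes_of(thing, camera): "at" ([x, y, z] in m, in world coordinates, good to about 4 mm: the middle of the surface that is visible of it).
- models.regions_of(thing, camera): "pixels" (480x640 bool, what is visible of it).
- models.mark_of(thing, camera): "at" ([x, y, z] in m, in world coordinates, good to about 4 mm: a listed point, or the origin of a listed thing).
Readings, each from a call of its own:
- telemetry.current_t(): time.
- telemetry.current_joints(): joint angles.
- telemetry.current_dq(): joint speeds.
- telemetry.current_joint_efforts(): joint torques, N m.
- telemetry.current_ee_pos(): TCP position.
- telemetry.current_tool_rot(): TCP orientation.
- telemetry.current_wrist_force(): force on the tool from outside, world axes, zero at the start.
- telemetry.current_torque(): the same for the moment, N m.
- telemetry.current_opening(): finger opening in m.
- telemetry.current_finger_force(): force on a finger pad.
Only numpy, scipy, OpenCV 4.12 (cv2) and the standard library are available. Lean on these libraries where they do the work, as an engineer would, in place of code of your own. Each camera call takes 0.05 s, during which the arm holds its last target. There are 200 camera calls.

## Working session

There is one attempt and no reset: what is moved stays moved. The work goes in short steps, each a Python script; the robot and the scene stay as the last script left them, time stands still between calls to the robot, and variables do not carry over. Pictures are saved under pics/ and viewed, at most 10 in all, crops included, and the job is handed in when it is done.

```bash
ls; mkdir -p pics; python3 - <<'E'
from plant import *
import cv2,numpy as np
for c in ["top","side"]:
    im=vision.snapshot(c); cv2.imwrite(f"pics/{c}0.png",im[:,:,::-1])
    for n in ["pot","lid","knob_1","spare_knob","resin_a","mixing_cup","figure"]:
        print(c,n,[(np.round(d["at"],3).tolist(),round(d["score"],2)) for d in models.mark_of(n,c)])
print(telemetry.current_t(), telemetry.current_tool_rot())
E
```

```text
pics
top pot []
top lid []
top knob_1 [([0.656, -0.028, 0.165], 0.77), ([0.529, 0.041, 0.167], 0.68), ([0.465, -0.086, 0.165], 0.66), ([0.592, -0.15, 0.166], 0.66)]
top spare_knob [([0.621, 0.125, 0.001], 0.61)]
top resin_a [([0.597, 0.456, 0.001], 0.8), ([0.508, 0.46, -0.001], 0.67)]
top mixing_cup [([0.419, -0.202, -0.004], 0.64)]
top figure [([0.756, -0.057, 0.001], 0.57)]
side pot [([0.564, -0.055, 0.001], 0.6), ([0.423, -0.202, 0.004], 0.44)]
side lid []
side knob_1 [([0.657, -0.025, 0.164], 0.6), ([0.464, -0.089, 0.164], 0.57), ([0.534, 0.039, 0.166], 0.55)]
side spare_knob [([0.622, 0.123, 0.001], 0.69)]
side resin_a [([0.502, 0.461, 0.003], 0.62), ([0.592, 0.457, 0.0], 0.58)]
side mixing_cup [([0.472, 0.13, 0.0], 0.7)]
side figure [([0.752, -0.059, -0.002], 0.89), ([0.474, 0.131, -0.002], 0.73), ([0.588, -0.151, 0.164], 0.4)]
0.8 [7.75215221e-05 9.80377133e-01 1.97131101e-01 1.53101439e-05]
```

View pics/top0.png

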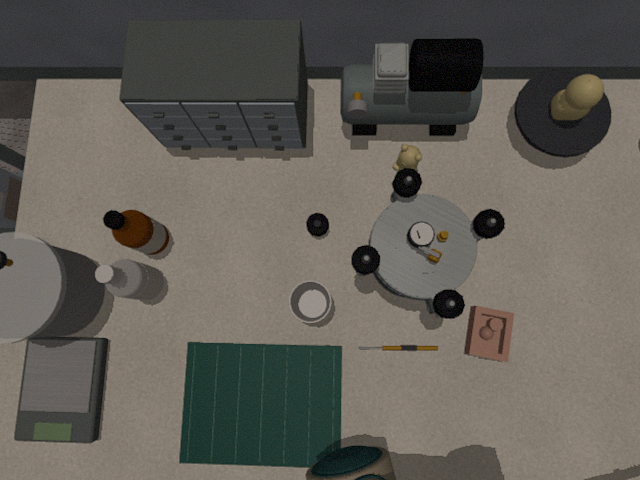

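View pics/side0.png

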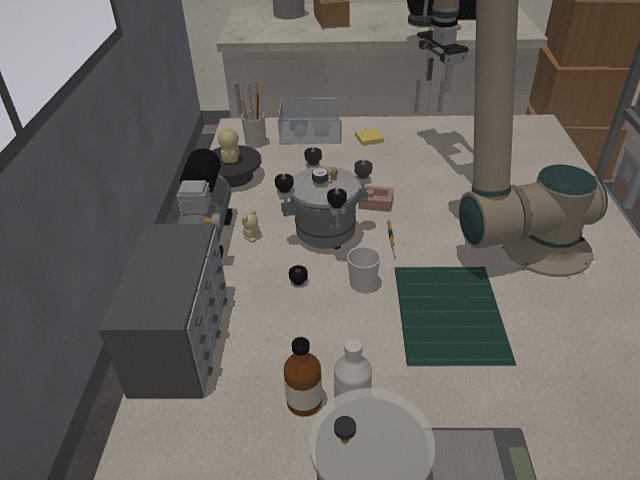

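The pictures match the network marks: in the top view the knobs are at px (407,182), (366,260), (449,304) and (489,223), the pot is at about (423,245), and the spare knob is separate at (317,224). Next is one close look from above the pot.

```bash
cat > h.py <<'E'
from plant import *
import numpy as np, cv2, json
from scipy.spatial.transform import Rotation as R
T=telemetry
def quat(yaw):  # tool down, yaw about world z
    q=(R.from_euler('z',yaw)*R.from_euler('x',np.pi)).as_quat(); return [q[3],q[0],q[1],q[2]]
def marks(cam,c=(0.5605,-0.056)):
    return [np.array(d["at"]) for d in models.mark_of("knob_1",cam) if d["score"]>.35 and abs(np.hypot(*(np.array(d["at"])[:2]-c))-.1)<.02 and d["at"][2]>.13]
def fit(P):  # ring of 4 knobs
    from scipy.optimize import least_squares
    P=np.array(P)[:,:2]
    def f(p):
        k=p[:2]+.1*np.array([[np.cos(p[2]+i*np.pi/2),np.sin(p[2]+i*np.pi/2)] for i in range(4)])
        d=P[:,None]-k; i=np.argmin((d**2).sum(2),1); return d[range(len(P)),i].ravel()
    s=least_squares(f,[.5605,-.056,.295]); return s.x,np.abs(s.fun).max()
E
python3 - <<'E'
from h import *
print(T.current_t())
r.move_to([0.5605,-0.056,0.42],quat(0.29))
print(T.current_t(),T.current_joints(),T.current_torque())
im=vision.snapshot("wrist"); cv2.imwrite("pics/w0.png",im[:,:,::-1])
W=marks("wrist");print(np.round(W,3))
P=[[.656,-.028],[.529,.041],[.465,-.086],[.592,-.150],[.657,-.025],[.464,-.089],[.534,.039]]
print(fit(P)); 
if W: print(fit([w[:2] for w in W]), fit(P+[w[:2].tolist() for w in W]))
for a in (.29,.29+1,.29-1,.29+2): print(a,inverse_kinematics([0.656,-.028,.184],quat(a)))
E
```

```text
0.8
2.9917 [-2.24379115e-01  2.16294287e-01  1.13426156e+00 -4.15053865e-04
  1.79184886e+00  1.05759436e+00] [-0.00466132 -0.01949506  0.03535774]
[[ 0.532  0.038  0.166]
 [ 0.655 -0.028  0.167]
 [ 0.46  -0.089  0.166]
 [ 0.59  -0.154  0.168]]
(array([ 0.56102325, -0.0561918 ,  0.30639945]), np.float64(0.003139520341103097))
(array([ 0.55915   , -0.0582    ,  0.29982768]), np.float64(0.003111260153109252)) (array([ 0.56031424, -0.05693081,  0.30319054]), np.float64(0.0043753669439134946))
0.29 [-1.48551279e-01  4.24373242e-01  1.39287562e+00 -4.44089210e-16
  1.32434380e+00  1.13224505e+00]
1.29 [-1.48551279e-01  4.24373242e-01  1.39287562e+00 -4.44089210e-16
  1.32434380e+00  1.32245048e-01]
-0.71 [-1.48551279e-01  4.24373242e-01  1.39287562e+00 -4.44089210e-16
  1.32434380e+00  2.13224505e+00]
2.29 [-0.14855128  0.42437324  1.39287562  0.          1.3243438  -0.86775495]
```

View pics/w0.png

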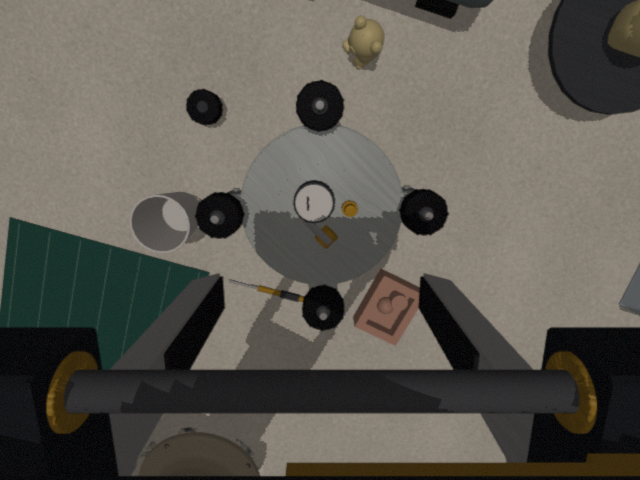

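The wrist view confirms the four knobs around the lid (px (320,105), (220,215), (323,307), (424,212)). The fit agrees within about 3 mm. I'll grip the first knob and check how the readings behave.

```bash
cat >> h.py <<'E'
C=np.array([.5603,-.0569]); A0=.303; ZG=.195
def kpos(i): a=A0+i*np.pi/2; return C+.1*np.array([np.cos(a),np.sin(a)])
def grab(i,q6=0.0,op=.064):
    p=kpos(i); j=inverse_kinematics([*p,.255],quat(1.3)); yaw=1.3+(j[5]-q6)
    r.move_to([*p,.255],quat(yaw)); gripper_to(op)
    hit=r.move_l([*p,ZG],vel=.12,guard=15)
    gripper_to(.03,50); print('grab',i,'hit',hit,'t',round(T.current_t(),2),'open',round(T.current_opening(),4),'F',np.round(T.current_wrist_force(),1),'M',np.round(T.current_torque(),3),'fz',T.current_finger_force())
def turn(d):
    q=np.array(T.current_joints()) if turn.q is None else turn.q
    q=q.copy(); q[5]+=d; turn.q=q; r.movej(q)
    m=np.array(T.current_torque()); f=np.array(T.current_wrist_force())
    return T.current_t(),q[5],T.current_joints()[5],m,f
turn.q=None
def release(op=.064):
    gripper_to(op); p=np.array(T.current_ee_pos()); r.move_l([p[0],p[1],.255],vel=.2); turn.q=None
E
python3 - <<'E'
from h import *
gripper_to(.064)
grab(0)
for k in range(5):
    t,qc,q,m,f=turn(.07); print(round(t,2),round(qc,3),round(q,3),np.round(m,3),np.round(f,1))
E
```

```text
grab 0 hit False t 6.07 open 0.043 F [-2.5  1.1  4.5] M [0.035 0.599 0.018] fz 50.00172257423401
6.32 0.07 0.069 [ 0.02   0.187 -0.216] [-1.3  0.2  1.7]
6.57 0.14 0.138 [ 0.011  0.305 -0.162] [-1.4  0.2  2.6]
6.82 0.21 0.208 [ 0.008  0.27  -0.092] [-1.3  0.6  1.4]
7.07 0.28 0.278 [ 0.044  0.24  -0.172] [-1.5  1.   1.8]
7.32 0.35 0.348 [ 0.     0.293 -0.171] [-1.9  0.2  1.5]
```

```bash
python3 - <<'E'
from h import *
def rd(s): print(s,round(T.current_t(),3),np.round(T.current_torque(),3),'e6',np.round(T.current_joint_efforts()[5],3),'v',round(T.current_dq()[5],4),'q',round(T.current_joints()[5],4))
turn.q=np.array(T.current_joints()); turn.q[5]=.40
for s in (.02,.02,.02,-.02,-.02,-.02,-.02,.02,.02,.02,.02):
    turn(s); rd(s)
E
```

```text
0.02 7.933 [0.006 0.291 0.217] e6 0.265 v 0.0002 q 0.4187
0.02 8.183 [0.05  0.296 0.245] e6 0.234 v 0.0003 q 0.4394
0.02 8.433 [0.037 0.238 0.243] e6 0.219 v 0.0018 q 0.4597
-0.02 8.683 [ 0.025  0.267 -0.154] e6 -0.199 v -0.0017 q 0.4406
-0.02 8.933 [ 0.063  0.281 -0.228] e6 -0.227 v 0.0005 q 0.4205
-0.02 9.183 [ 0.037  0.271 -0.153] e6 -0.218 v -0.0016 q 0.4003
-0.02 9.433 [ 0.065  0.304 -0.165] e6 -0.215 v -0.0005 q 0.3802
0.02 9.683 [0.033 0.278 0.198] e6 0.202 v -0.0002 q 0.3993
0.02 9.933 [0.029 0.301 0.248] e6 0.228 v -0.0 q 0.4196
0.02 10.183 [0.038 0.285 0.188] e6 0.218 v -0.0003 q 0.4397
0.02 10.433 [0.051 0.256 0.244] e6 0.215 v -0.0014 q 0.4597
```

0.02 rad steps give clean readings: about 0.22 N m on joint 6 while running free. I'll turn coarsely, confirm with a fine 0.02 step, and carry on with this knob until it bites.

```bash
cat >> h.py <<'E'
def fine(n=1):
    for _ in range(n):
        turn(.02); e=T.current_joint_efforts()[5]; m=T.current_torque()[2]
        print(round(T.current_t(),2),round(turn.q[5],3),'e6',round(e,3),'mz',round(m,3))
    return e
def seek(base,big=.10,rise=.06,qmax=1.6):
    while turn.q[5]<qmax:
        turn(big); e=fine()
        if e>base+rise: return e
E
python3 - <<'E'
from h import *
turn.q=np.array(T.current_joints()); turn.q[5]=.46
seek(.218,.08,.05,1.3)
fine(2)
E
```

```text
10.93 0.56 e6 0.251 mz 0.269
11.43 0.66 e6 0.273 mz 0.235
11.68 0.68 e6 0.245 mz 0.198
11.93 0.7 e6 0.221 mz 0.265
```

```bash
python3 - <<'E'
from h import *
turn.q=np.array(T.current_joints()); turn.q[5]=.70
seek(.26,.10,.05,1.25)
fine(3)
E
```

```text
12.43 0.82 e6 0.321 mz 0.333
12.68 0.84 e6 0.304 mz 0.279
12.93 0.86 e6 0.283 mz 0.284
13.18 0.88 e6 0.286 mz 0.233
```

```bash
python3 - <<'E'
from h import *
turn.q=np.array(T.current_joints()); turn.q[5]=.88
fine(4)
E
```

```text
13.43 0.9 e6 0.295 mz 0.315
13.68 0.92 e6 0.304 mz 0.273
13.93 0.94 e6 0.313 mz 0.329
14.18 0.96 e6 0.323 mz 0.323
```

```bash
cat >> h.py <<'E'
def grab2(i,q6,op=.058):
    p=kpos(i); j=inverse_kinematics([*p,.25],quat(1.0)); yaw=1.0+(j[5]-q6)
    r.move_to([*p,.25],quat(yaw)); t1=T.current_t()
    hit=r.move_l([*p,ZG],vel=.2,guard=20)
    gripper_to(.03,50); print('grab',i,'hit',hit,'t',round(t1,2),round(T.current_t(),2),'open',round(T.current_opening(),4),'F',np.round(T.current_wrist_force(),1))
    turn.q=np.array(T.current_joints())
def snug(i):
    grab2(i,0.0); q0=turn.q[5]
    turn(.12); b1=fine()
    fine(2); b=T.current_joint_efforts()[5]; b=(b+fine())/2
    e=seek(b1,.12,.05,q0+1.5)
    if e is None: print('NO BITE'); return
    fine(2)
    while True:
        e=fine()
        if e>b+.09 or turn.q[5]>q0+1.6: break
    print('snug',i,'base',round(b,3),'end',round(e,3))
    json.dump(dict(base=b,end=e,q=turn.q[5]),open(f'k{i}.json','w'))
    release(.058); print('t',T.current_t())
E
python3 - <<'E'
from h import *
json.dump(dict(base=.218,end=.323,q=.96),open('k0.json','w'))
release(.058); print(T.current_t())
snug(2)
E
```

```text
15.0917
grab 2 hit False t 16.01 16.82 open 0.043 F [-2.9  1.2  5.7]
17.32 0.14 e6 0.288 mz 0.232
17.57 0.16 e6 0.266 mz 0.257
17.82 0.18 e6 0.227 mz 0.206
18.07 0.2 e6 0.218 mz 0.227
18.57 0.34 e6 0.283 mz 0.278
19.07 0.48 e6 0.299 mz 0.274
19.57 0.62 e6 0.302 mz 0.274
20.07 0.76 e6 0.344 mz 0.341
20.32 0.78 e6 0.324 mz 0.304
20.57 0.8 e6 0.286 mz 0.283
20.82 0.82 e6 0.287 mz 0.284
21.07 0.84 e6 0.302 mz 0.323
21.32 0.86 e6 0.312 mz 0.322
21.57 0.88 e6 0.322 mz 0.346
snug 2 base 0.222 end 0.322
t 22.475
```

```bash
python3 - <<'E'
from h import *
snug(1); snug(3)
E
```

```text
grab 1 hit False t 23.32 24.14 open 0.0433 F [-4.  -0.8  6. ]
24.64 0.14 e6 0.292 mz 0.257
24.89 0.16 e6 0.271 mz 0.248
25.14 0.18 e6 0.228 mz 0.265
25.39 0.2 e6 0.219 mz 0.223
25.89 0.34 e6 0.284 mz 0.307
26.39 0.48 e6 0.299 mz 0.283
26.89 0.62 e6 0.301 mz 0.301
27.39 0.76 e6 0.301 mz 0.283
27.89 0.9 e6 0.312 mz 0.281
28.39 1.04 e6 0.377 mz 0.323
28.64 1.06 e6 0.357 mz 0.374
28.89 1.08 e6 0.318 mz 0.341
29.14 1.1 e6 0.317 mz 0.253
snug 1 base 0.223 end 0.317
t 30.0417
grab 3 hit False t 31.07 31.88 open 0.043 F [-3.4  2.3  6.2]
32.38 0.14 e6 0.289 mz 0.261
32.63 0.16 e6 0.265 mz 0.251
32.88 0.18 e6 0.227 mz 0.226
33.13 0.2 e6 0.219 mz 0.225
33.63 0.34 e6 0.285 mz 0.252
34.13 0.48 e6 0.301 mz 0.251
34.63 0.62 e6 0.303 mz 0.329
35.13 0.76 e6 0.304 mz 0.32
35.63 0.9 e6 0.366 mz 0.345
35.88 0.92 e6 0.344 mz 0.357
36.13 0.94 e6 0.306 mz 0.311
36.38 0.96 e6 0.313 mz 0.294
snug 3 base 0.223 end 0.313
t 37.2833
```

Round one is done: all four knobs are snug with a rise of about 0.1. Now round two, starting with knob 0.

```bash
cat >> h.py <<'E'
def tight(i,target=.53):
    grab2(i,0.8); q0=turn.q[5]
    turn(.12); turn(.12); fine(3); e=fine()
    rem=(target-e)/.47-.08
    if turn.q[5]+rem+.08-q0>.62: print('odd',rem); return
    while rem>.02: s=min(rem,.12); turn(s); rem-=s
    fine(3); e=fine()
    print('tight',i,round(e,3),'turned',round(turn.q[5]-q0,3))
    release(.058); print('t',T.current_t())
E
python3 - <<'E'
from h import *
tight(0)
E
```

```text
grab 0 hit False t 37.9 38.72 open 0.0433 F [-2.7  2.4  5.3]
39.47 1.06 e6 0.57 mz 0.626
39.72 1.08 e6 0.55 mz 0.603
39.97 1.1 e6 0.495 mz 0.425
40.22 1.12 e6 0.491 mz 0.48
40.47 1.14 e6 0.499 mz 0.496
40.72 1.16 e6 0.509 mz 0.459
40.97 1.18 e6 0.519 mz 0.498
41.22 1.2 e6 0.53 mz 0.539
tight 0 0.53 turned 0.4
t 42.1167
```

```bash
python3 - <<'E'
from h import *
for i in (2,1,3): tight(i)
E
```

```text
grab 2 hit False t 42.93 43.75 open 0.0432 F [1.  2.1 4.4]
44.5 1.06 e6 0.549 mz 0.51
44.75 1.08 e6 0.536 mz 0.531
45.0 1.1 e6 0.484 mz 0.53
45.25 1.12 e6 0.48 mz 0.424
45.75 1.166 e6 0.51 mz 0.535
46.0 1.186 e6 0.522 mz 0.552
46.25 1.206 e6 0.533 mz 0.509
46.5 1.226 e6 0.543 mz 0.543
tight 2 0.543 turned 0.426
t 47.4
grab 1 hit False t 48.02 48.83 open 0.0434 F [-1.8  0.7  6.3]
49.58 1.06 e6 0.556 mz 0.581
49.83 1.08 e6 0.539 mz 0.472
50.08 1.1 e6 0.484 mz 0.459
50.33 1.12 e6 0.479 mz 0.472
50.83 1.168 e6 0.506 mz 0.475
51.08 1.188 e6 0.515 mz 0.535
51.33 1.208 e6 0.524 mz 0.546
51.58 1.228 e6 0.534 mz 0.519
tight 1 0.534 turned 0.428
t 52.4833
grab 3 hit False t 53.3 54.12 open 0.043 F [-0.6  1.5  6.3]
54.87 1.06 e6 0.539 mz 0.539
55.12 1.08 e6 0.523 mz 0.519
55.37 1.1 e6 0.471 mz 0.467
55.62 1.12 e6 0.467 mz 0.408
56.12 1.193 e6 0.529 mz 0.579
56.37 1.213 e6 0.522 mz 0.516
56.62 1.233 e6 0.536 mz 0.496
56.87 1.253 e6 0.547 mz 0.559
tight 3 0.547 turned 0.453
t 57.7667
```

All four knobs show a rise of 0.31–0.33 N m, the fingers are clear, and the clock is at 57.8 s, so I'm handing in.

```bash
python3 - <<'E'
from h import *
print(T.current_wrist_force(),T.current_opening()); print(r.sign_off())
E
```

```text
[ 0.13395278  0.50540722 -0.35504666] 0.05810215949750262
the job is handed in; nothing more can be done
None
```

I turned all four knobs crosswise, first to snug (about 0.1 N m rise) and then to hand-tight (about 0.31–0.33 N m rise by the joint 6 readings), and handed the job in with the fingers clear at about 58 s; no verdict came back.

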